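Clear and build up the column of parts cases on a watchmaker's bench

ROBOT

A 6-joint arm with a two-finger parallel gripper is mounted at the origin on the work surface. World frame = base frame: x ahead of the robot, y to its left, z up, the work surface at z = 0. Lengths are in m, angles in rad, forces in N, time in s.
With the tool pointing down it reaches from about 0.3 to 0.875 m from the base axis. Payload 6.4 kg.
Tool frame: the origin (TCP) lies at the centre of the arm's flange, where the gripper is bolted on; the fingertips stand 173 mm ahead of it and the grasp point (between the pads) lies 155 mm ahead of it; z points along the fingers, y is the line along which they close (so a half turn about z gives the same grasp; the last joint's range is limited). The gripper opens to 85 mm and grips with 20 to 120 N. Pads are 22 mm wide; open, the fingers measure 114 mm over their backs; the gripper's body (76 mm by 85 mm) begins 54 mm behind the grasp point. The pads swing forward as they close: fully open they stand 13 mm farther back than shut.
Start: joints at [1.004, 0.181, 1.607, -0, 1.354, -0.206], TCP at [0.203, 0.538, 0.405] pointing down, gripper open.
Joint ranges: [-2.99, 2.99], [-0.89, 2.07], [0.3, 2.58], [-1.14, 4.28], [0, 2.63], [-3.12, 3.12]. Speed limits (rad/s): [2.57, 2.57, 3.01, 3.14, 3.14, 3.14].

INTERFACE

Orientations are given as a 3x3 rotation matrix whose columns are the frame's x, y, z axes.
In Python, from rig import arm gives the robot as it stands. Calls block until the motion is done:
- arm.move_pose(position, orientation): joint-space move of the TCP to a pose.
- arm.line_to(position, vel=0.15, rot=None): straight line of the TCP; rot=None keeps the orientation; vel is the mean speed in m/s.
- arm.movej(angles): joint-space move.
- arm.set_gripper(opening, strength=None): finger opening in m; strength is the grip in N (None keeps the last); returns when the fingers have stopped.
- arm.dwell(seconds).
- arm.inverse_kinematics(position, orientation): joint angles nearest the present ones, or None.
- arm.state(): the state.
- arm.read_camera(name): name is "scene" or "top"; returns the picture (384x512x3 uint8, red, green, blue); there is no depth.
- arm.calibration(name): a dict with "fx", "fy", "cx", "cy" (pixels), "origin" and "rotation" of the camera in the world. Camera axes: x right, y down, z forward; pixel columns grow to the right and rows downward; lengths in m; the calibration is good to about 2 mm. A picture is of the moment at which its call begins. calibration takes no time and is no camera call.
A pose or a line that the arm cannot do raises arm.MotionError and nothing moves.
- arm.finish_job(): hands the job in; it is judged then, once.
The state is a dict: "time_s": time; "joint_positions": joint angles; "dq": joint speeds; "joint_efforts": joint torques, N m; "ee_pos": TCP position; "tool_rot": TCP orientation; "force": force on the tool from outside, world axes, zero at the start; "torque": the same for the moment, N m; "opening": finger opening in m; "grasp_force": force on a finger pad.
Only numpy, scipy, OpenCV 4.12 (cv2) and the standard library are available. Lean on these libraries where they do the work, as an engineer would, in place of code of your own. Each camera call takes 0.05 s, during which the arm holds its last target. There are 200 camera calls.

TASK

Put the lump of cork lying on the black-lidded parts case into the white bin and stack the blue-lidded and the orange-lidded case (in either order) on the black-lidded one as one square column: lids up, edges flush, either way round. The orange-lidded case stands on its end and has to be laid over; set the cases down gently, never let one drop or topple, do not shift the black-lidded case, and leave the steel movement holder and the loupe where they are.

Things in the scene. Friction and masses are not known exactly. Their poses are not given: they have to be found in the camera images.
- case_base: Closed parts case, grey with a black lid and a white label, 120 x 58 x 48 mm, 0.45 kg, lying lid up on the wooden stand: the foot of the column. Origin: centre of its underside. x: along its 120 mm length, y: across its 58 mm width, z: out of the lid. Its flat lid lies 48 mm above its origin. It is loose.
- case_blue: Closed parts case, grey with a blue lid and a white label, 120 x 58 x 48 mm, about 0.3 kg, lying lid up on the bench. Origin: centre of its underside. x: along its 120 mm length, y: across its 58 mm width, z: out of the lid (up).
- case_orange: Closed parts case, grey with orange lid and white label, 120 x 58 x 48 mm, about 0.3 kg; at the start it stands on one 58 x 48 mm end. Origin: centre of that end. z: along its 120 mm length (up at the start), y: across its 58 mm width, x: out of the lid (level at the start, away from the robot; up once laid flat lid up). Lid face at x = +24 mm, underside at x = -24 mm.
- orange_mid (a point): Centre of the orange-lidded case's volume, 60 mm along its length from the origin; axes as case_orange.
- stand: Fixed dark wooden board, 170 x 100 x 15 mm, under the black-lidded case. Origin: centre of its underside.
- cork: Loose stepped lump of brown cork, 66 x 40 x 38 mm (22 mm high at its +x end), 30 g, lying on the black lid. Origin: centre of its underside. x: along its 66 mm, y: across its 40 mm.
- bin: Fixed open white bin, 130 x 130 mm outside, 60 mm high, walls 4 mm. Origin: centre of its underside.
- holder: Bystander: steel movement holder with a brass movement, 60 x 42 x 29 mm, loose. Origin: centre of its underside.
- loupe: Bystander: black eye loupe, 38 mm across, 38 mm high, loose. Origin: centre of its underside.
- dome: Bystander: fixed glass dust dome on a wooden foot, 110 mm across, 72 mm high. Origin: centre of its underside.
Things that resemble listed ones, but are neither listed nor needed, are in the scene too. What is shaped like the cork but green, red or turquoise is not meant.

How it is judged:
At the end, for the whole second after the job is handed in: Both cases lie stacked on the black-lidded one, either order, lids up (0.06 rad), each centred on it within 6 mm, parallel within 0.08 rad (either way round) and resting on the one below; black-lidded case within 20 mm of its start; cork in the bin; all at rest (horizontal distance between each of case_blue, orange_mid and case_base below 0.006 m and angle between each of case_base, case_blue's own z axis and vertical below 0.06 rad and angle between case_orange's own x axis and vertical below 0.06 rad and angle between the x axis of case_blue and the x axis of case_base, either way round below 0.08 rad and angle between the z axis of case_orange and the x axis of case_base, either way round below 0.08 rad and ((z of case_blue in the frame of case_base between 0.044 and 0.052 m and z of orange_mid in the frame of case_base between 0.116 and 0.124 m) or (z of orange_mid in the frame of case_base between 0.068 and 0.076 m and z of case_blue in the frame of case_base between 0.092 and 0.1 m)) and x of cork in the frame of bin between -0.062 and 0.062 m and y of cork in the frame of bin between -0.062 and 0.062 m and height (world z) of cork below 0.05 m and distance of case_base from where it was at the start of the episode below 0.02 m and linear speed of each of case_base, case_blue, case_orange, cork below 0.02 m/s); the robot touches nothing.
It fails at once if the blue-lidded case is dropped, knocked over or let fall (faster than 0.35 m/s without the fingers on it, or turning faster than 7 rad/s) (angular speed of case_blue above 7 rad/s or (linear speed of case_blue above 0.35 m/s and contact force between case_blue and the fingers below 0.05 N)).
It fails at once if the orange-lidded case is dropped, knocked over or let fall (faster than 0.35 m/s without the fingers on it, or turning faster than 7 rad/s) (angular speed of case_orange above 7 rad/s or (linear speed of case_orange above 0.35 m/s and contact force between case_orange and the fingers below 0.05 N)).
It fails at once if the movement holder or the loupe is shifted by more than 30 mm (distance of any of holder, loupe from where it was at the start of the episode above 0.03 m).
It also fails if it takes over 72 s, if anything falls off the work surface, if the arm or the gripper's body presses on something with over 40 N, if the wrist force passes 120 N, or if a joint passes its speed limit or range.

## Working session

There is one attempt and no reset: what is moved stays moved. The work goes in short steps, each a Python script; the robot and the scene stay as the last script left them, time stands still between calls to the robot, and variables do not carry over. Pictures are saved under pics/ and viewed, at most 10 in all, crops included, and the job is handed in when it is done.

```bash
ls; mkdir -p pics
python3 - <<'E'
from rig import arm
import cv2,numpy as np
for n in("scene","top"):
    im=arm.read_camera(n)[:,:,::-1]; cv2.imwrite(f"pics/{n}0_raw.png",im)
    cv2.imwrite(f"pics/{n}0.png",cv2.resize(im,(800,600),interpolation=cv2.INTER_CUBIC))
    c=arm.calibration(n); print(n,c)
print(arm.state()["time_s"])
E
```

```text
pics
scene {'fx': 371.3982928756224, 'fy': 371.3982928756224, 'cx': 259.0257886567067, 'cy': 191.41971575924453, 'origin': array([ 1.01325044, -0.02952108,  0.68747808]), 'rotation': array([[ 0.04204178,  0.77934763, -0.62517979],
       [ 0.99905332, -0.0257911 ,  0.03503272],
       [ 0.0111786 , -0.62606078, -0.77969413]])}
top {'fx': 444.0361814387796, 'fy': 444.0361814387796, 'cx': 255.82686842815198, 'cy': 192.99602692436898, 'origin': array([0.26519086, 0.00950017, 1.19308937]), 'rotation': array([[-0.09970571, -0.97110622,  0.2168213 ],
       [-0.99500153,  0.09609428, -0.02716331],
       [ 0.00554317, -0.21844586, -0.97583333]])}
0.1
```

View pics/top0.png

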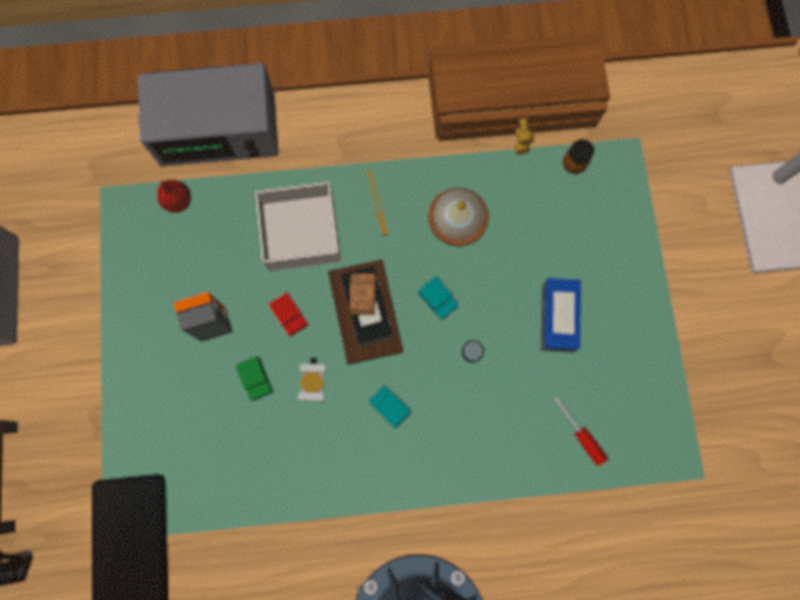

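View pics/scene0.png

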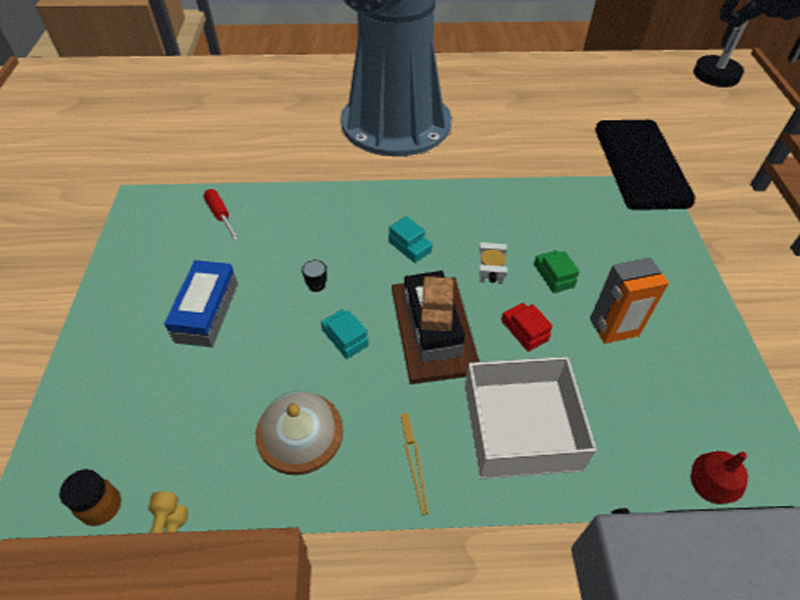

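Could be taken for the cork (top view pixels): turquoise (438,297) and (390,406), red (289,314), green (254,378). The brown lump at (362,293), lying on the black lid, is the one meant. The cases are black (365,305), blue (562,314) and orange (203,315). The bin is at (298,225). Next, a close crop of all of these.

Run:
```python
import cv2,numpy as np
T=[("top",202,162),("top",326,164),("top",98,165),("scene",246,172),("scene",97,157),("scene",370,155)]
ts=[]
for n,x,y in T:
    im=cv2.imread(f"pics/{n}0_raw.png")[y:y+75,x:x+66]
    im=cv2.resize(im,None,fx=4,fy=4,interpolation=cv2.INTER_CUBIC)
    for k in range(0,66):
        if (x+k)%10==0: cv2.line(im,(4*k+2,0),(4*k+2,8),(255,255,255),1); cv2.putText(im,str(x+k),(4*k-8,18),0,.32,(255,255,255),1)
    for k in range(0,75):
        if (y+k)%10==0: cv2.line(im,(0,4*k+2),(8,4*k+2),(255,255,255),1); cv2.putText(im,str(y+k),(9,4*k+5),0,.32,(255,255,255),1)
    im[-1]=0; im[:,-1]=0; ts.append(im)
cv2.imwrite("pics/mos.png",np.vstack([np.hstack(ts[:3]),np.hstack(ts[3:])]))
```

```text
(no output)
```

View pics/mos.png

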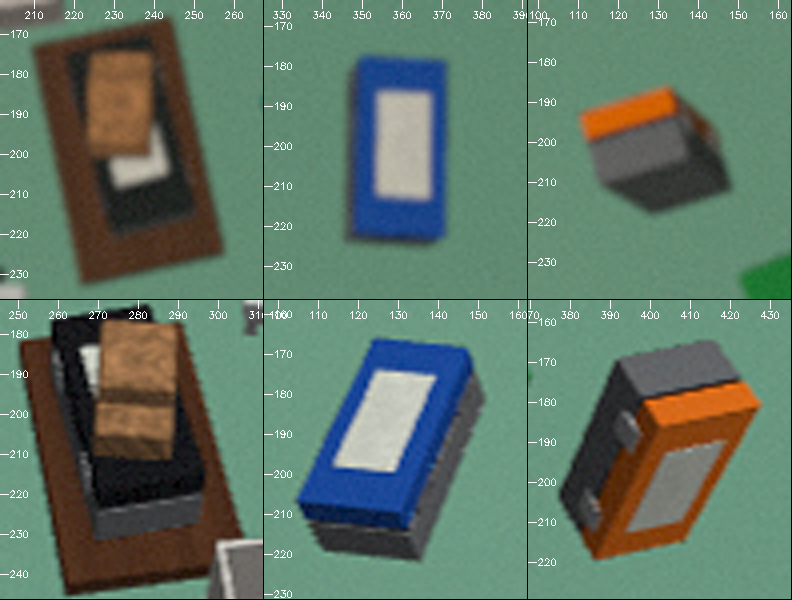

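The crop confirms the brown stepped lump on the black lid. Its high part is toward the robot and its low end points away. I'll fit the poses to the corners I read off in both views.

```bash
cat > fit.py <<'E'
import numpy as np
from scipy.optimize import least_squares
from rig import arm
C={n:arm.calibration(n) for n in("scene","top")}
def proj(n,P):
    c=C[n]; p=(np.asarray(P)-c["origin"])@c["rotation"]
    return np.c_[c["fx"]*p[:,0]/p[:,2]+c["cx"],c["fy"]*p[:,1]/p[:,2]+c["cy"]]
def fit(obs,x0,name,loss="soft_l1"):
    "obs: (cam,(lx,ly,z),(u,v)); -> x,y,yaw"
    def res(q):
        c,s=np.cos(q[2]),np.sin(q[2])
        return np.concatenate([proj(n,[[q[0]+c*l[0]-s*l[1],q[1]+s*l[0]+c*l[1],l[2]]])[0]-uv for n,l,uv in obs])
    r=least_squares(res,x0,loss=loss)
    e=res(r.x).reshape(-1,2); print(name,r.x.round(4)); print(e.round(1).tolist()); return r.x
E
python3 - <<'E'
from fit import *
a,b=.06,.029
t,s="top","scene"
fit([(t,(a,b,.063),(218.4,173.9)),(t,(-a,b,.063),(230.5,220.6)),(t,(-a,-b,.063),(250.4,214.6)),(t,(a,-b,.063),(239.6,170.9)),
 (s,(-a,-b,.063),(258.6,176.6)),(s,(-a,b,.063),(283.1,172.9)),(s,(a,-b,.015),(270.1,231.1)),(s,(a,b,.015),(295.1,227.1))],[.45,.08,.2],"base")
fit([(t,(.085,.05,.015),(209.9,172.9)),(t,(.085,-.05,.015),(244.1,165.6)),(t,(-.085,-.05,.015),(257.1,225.1)),(t,(-.085,.05,.015),(222.4,232.6))],[.45,.08,.2],"stand")
fit([(t,(a,b,.048),(348.6,177.9)),(t,(a,-b,.048),(371.1,179.1)),(t,(-a,-b,.048),(370.4,223.1)),(t,(-a,b,.048),(347.9,222.1)),(t,(-a,b,0),(345.9,223.9)),
 (s,(-a,-b,.048),(124.4,166.1)),(s,(-a,b,.048),(147.1,168.4)),(s,(a,b,.048),(133.4,210.4)),(s,(a,-b,.048),(105.4,206.6)),(s,(a,b,0),(136.1,221.6)),(s,(a,-b,0),(111.9,219.1)),(s,(-a,b,0),(151.9,181.6))],[.45,-.25,0],"blue")
h=.024
fit([(t,(h,b,.12),(110.6,193.4)),(t,(h,-b,.12),(133.4,186.6)),(t,(-h,-b,.12),(138.1,204.6)),(t,(-h,b,.12),(115.9,210.4)),(t,(-h,-b,0),(148.4,211.4)),(t,(-h,b,0),(129.4,217.9)),(t,(h,-b,0),(145.4,199.6)),
 (s,(-h,-b,.12),(392.1,169.6)),(s,(-h,b,.12),(416.4,164.9)),(s,(h,b,.12),(427.6,180.6)),(s,(h,-b,.12),(398.9,180.1)),(s,(h,-b,0),(386.6,219.1)),(s,(h,b,0),(409.1,214.9)),(s,(-h,-b,0),(377.1,203.9))],[.45,.3,.2],"orange")
c,d=.033,.02
fit([(t,(c,d,.085),(224.9,174.6)),(t,(c,-d,.085),(239.9,175.4)),(t,(-c,-d,.101),(238.9,200.9)),(t,(-c,d,.101),(223.6,199.9)),
 (s,(-c,-d,.101),(271.6,177.4)),(s,(-c,d,.101),(290.1,177.9)),(s,(c,d,.085),(288.1,205.6)),(s,(c,-d,.085),(269.6,204.9)),(s,(c,-d,.063),(270.1,210.6)),(s,(c,d,.063),(287.9,211.9))],[.47,.08,0],"cork")
k=.64;w=.065
fit([(t,(w,w,.06),(255*k,190*k)),(t,(w,-w,.06),(329*k,182*k)),(t,(-w,-w,0),(338*k,260*k)),(t,(-w,w,0),(265*k,270*k)),(s,(-w,-w,.06),(467*k,364*k)),(s,(-w,w,.06),(571*k,359*k)),(s,(w,w,.06),(593*k,452*k))],[.6,.2,0],"bin")
E
```

```text
base [0.5197 0.0357 0.1526]
[[-0.9, 1.1], [-2.2, -2.0], [-0.2, -1.5], [-0.7, -1.2], [-0.7, -1.8], [-0.0, -1.7], [-1.7, -0.0], [-0.4, -0.3]]
stand [0.5175 0.0389 0.1174]
[[-0.7, -0.1], [0.7, -0.3], [1.0, -0.1], [-0.9, 0.4]]
blue [ 0.4754 -0.2927 -0.1488]
[[-0.1, -1.0], [-0.8, -1.1], [0.2, -0.6], [0.5, -0.7], [-1.2, 0.2], [-0.7, -0.9], [0.9, -1.1], [-2.0, -1.5], [-0.5, -0.2], [0.9, 0.1], [-0.3, 0.1], [0.5, -0.9]]
orange [0.523  0.3047 0.1799]
[[-0.3, -1.3], [-0.1, -0.8], [-0.6, -0.6], [-1.5, 0.0], [0.4, 1.2], [-1.5, 0.5], [-0.6, -3.6], [-1.4, -1.7], [-0.2, -1.3], [-0.0, -0.0], [2.3, 5.1], [-1.9, 0.2], [-0.8, -0.1], [-1.2, -1.2]]
cork [ 0.5334  0.0398 -0.115 ]
[[-1.1, -0.2], [-0.6, -0.8], [-0.4, -2.5], [-1.0, -1.8], [-0.7, -2.9], [-0.2, -2.2], [0.5, -0.2], [-0.7, -0.7], [-1.5, -0.1], [-0.0, -0.1]]
bin [0.6786 0.1424 0.0095]
[[-0.1, -1.4], [0.3, -1.1], [0.6, 0.8], [0.8, -0.7], [1.4, -2.0], [-1.0, -1.2], [1.5, 0.3]]
```

```bash
cat > joint.py <<'E'
import numpy as np, json
from scipy.optimize import least_squares
from scipy.spatial.transform import Rotation as R
from rig import arm
C={n:arm.calibration(n) for n in("scene","top")}
def proj(n,P,d):
    c=C[n]; p=(P-c["origin"]-d[:3])@c["rotation"]@R.from_rotvec(d[3:]).as_matrix()
    return np.array([c["fx"]*p[0]/p[2]+c["cx"],c["fy"]*p[1]/p[2]+c["cy"]])
a,b,h,c,d=.06,.029,.024,.033,.02; t,s="top","scene"
O={"base":[(t,(a,b,.063),(218.4,173.9)),(t,(-a,b,.063),(230.5,220.6)),(t,(-a,-b,.063),(250.4,214.6)),(t,(a,-b,.063),(239.6,170.9)),
 (s,(-a,-b,.063),(258.6,176.6)),(s,(-a,b,.063),(283.1,172.9)),(s,(a,-b,.015),(270.1,231.1)),(s,(a,b,.015),(295.1,227.1))],
"stand":[(t,(.085,.05,.015),(209.9,172.9)),(t,(.085,-.05,.015),(244.1,165.6)),(t,(-.085,-.05,.015),(257.1,225.1)),(t,(-.085,.05,.015),(222.4,232.6))],
"blue":[(t,(a,b,.048),(348.6,177.9)),(t,(a,-b,.048),(371.1,179.1)),(t,(-a,-b,.048),(370.4,223.1)),(t,(-a,b,.048),(347.9,222.1)),(t,(-a,b,0),(345.9,223.9)),
 (s,(-a,-b,.048),(124.4,166.1)),(s,(-a,b,.048),(147.1,168.4)),(s,(a,b,.048),(133.4,210.4)),(s,(a,-b,.048),(105.4,206.6)),(s,(a,b,0),(136.1,221.6)),(s,(a,-b,0),(111.9,219.1)),(s,(-a,b,0),(151.9,181.6))],
"orange":[(t,(h,b,.12),(110.6,193.4)),(t,(h,-b,.12),(133.4,186.6)),(t,(-h,-b,.12),(138.1,204.6)),(t,(-h,b,.12),(115.9,210.4)),(t,(-h,-b,0),(148.4,211.4)),(t,(-h,b,0),(129.4,217.9)),
 (s,(-h,-b,.12),(392.1,169.6)),(s,(-h,b,.12),(416.4,164.9)),(s,(h,b,.12),(427.6,180.6)),(s,(h,-b,.12),(401.4,185.9)),(s,(h,-b,0),(386.6,219.1)),(s,(h,b,0),(409.1,214.9)),(s,(-h,-b,0),(377.1,203.9))],
"cork":[(t,(c,d,.085),(224.9,174.6)),(t,(c,-d,.085),(239.9,175.4)),(t,(-c,-d,.101),(238.9,200.9)),(t,(-c,d,.101),(223.6,199.9)),
 (s,(-c,-d,.101),(271.6,177.4)),(s,(-c,d,.101),(290.1,177.9)),(s,(c,d,.085),(288.1,205.6)),(s,(c,-d,.085),(269.6,204.9)),(s,(c,-d,.063),(270.1,210.6)),(s,(c,d,.063),(287.9,211.9))]}
N=list(O)
def res(q,prior=True):
    D={"top":q[:6],"scene":q[6:12]}; r=[]
    for i,n in enumerate(N):
        x,y,w=q[12+3*i:15+3*i]; cw,sw=np.cos(w),np.sin(w)
        for cam,l,uv in O[n]:
            r+=list(proj(cam,np.array([x+cw*l[0]-sw*l[1],y+sw*l[0]+cw*l[1],l[2]]),D[cam])-uv)
    return np.r_[r,q[:12]/np.tile([.002]*3+[.003]*3,2)] if prior else np.array(r)
q0=np.r_[np.zeros(12),.52,.036,.15,.517,.039,.12,.475,-.293,-.149,.523,.305,.18,.533,.04,-.1]
r=least_squares(res,q0,loss="soft_l1",x_scale=np.r_[[.01]*12,[.1]*15])
print(r.x[:12].round(4)); P={n:r.x[12+3*i:15+3*i].tolist() for i,n in enumerate(N)}
for n in N: print(n,np.round(P[n],4))
print("rms px",np.sqrt(np.mean(res(r.x,False)**2)).round(2))
json.dump({"cam":r.x[:12].tolist(),**P},open("poses.json","w"))
E
cat > h.py <<'E'
import numpy as np, json, cv2
from rig import arm
P=json.load(open("poses.json"))
G=.155
def tool(yaw,tilt=0.,flip=False):
    """closing axis y_t horizontal, tool z = down, tilted by `tilt` toward heading yaw"""
    f=np.array([np.cos(yaw),np.sin(yaw),0]); up=np.array([0,0,1.])
    z=np.sin(tilt)*f-np.cos(tilt)*up
    y=np.cross(up,f)*(-1 if flip else 1)
    return np.c_[np.cross(y,z),y,z]
def tcp(g,R): return np.asarray(g)-G*R[:,2]
def lim(q): return q is not None
def snap(n,name,box=None,k=1):
    im=arm.read_camera(n)[:,:,::-1]; cv2.imwrite(f"pics/{name}_raw.png",im)
    return im
E
python3 joint.py
python3 - <<'E'
from h import *
for fl in (False,True):
  print("flip",fl)
  for n,z in (("cork",.088),("blue",.03),("base",.045)):
    x,y,w=P[n]; Rm=tool(w,0,fl); q=arm.inverse_kinematics(tcp([x,y,z],Rm),Rm); print(n,None if q is None else np.round(q,2))
  x,y,w=P["orange"]; bx,by,bw=P["base"]
  for a in np.radians([0,10,20,30,40,50]):
    Rm=tool(w,-a,fl); q1=arm.inverse_kinematics(tcp([x,y,.078],Rm),Rm)
    Rm=tool(bw,np.pi/2-a,fl); g=np.array([bx-.018*np.cos(bw),by-.018*np.sin(bw),.135]); q2=arm.inverse_kinematics(tcp(g,Rm),Rm)
    print(np.degrees(a).round(),*[None if q is None else np.round(q,2) for q in(q1,q2)])
E
```

```text
[ 0.0003  0.0004  0.0016  0.0005 -0.0012 -0.0007 -0.0003 -0.0004  0.001
  0.0017 -0.0003  0.0004]
base [0.5184 0.0361 0.1585]
stand [0.5189 0.0408 0.118 ]
blue [ 0.4746 -0.2927 -0.1522]
orange [0.5227 0.3058 0.207 ]
cork [ 0.5321  0.0401 -0.119 ]
rms px 0.77
flip False
cork [-0.15  0.3   1.83 -0.    1.02 -1.6 ]
blue [-0.77  0.44  1.78 -0.    0.92 -2.18]
base [-0.16  0.35  1.88 -0.    0.92 -1.89]
0.0 [ 0.33  0.45  1.64 -0.    1.05 -1.44] [-0.68  0.72  2.49  2.3   1.62  1.52]
10.0 [ 0.32  0.55  1.5   0.02  1.26 -1.46] [-0.66  0.45  2.56  2.3   1.31  1.67]
20.0 [ 0.31  0.66  1.36  0.04  1.47 -1.47] None
30.0 [ 0.31  0.77  1.22  0.05  1.67 -1.48] [-0.54 -0.05  2.56  1.98  0.65  2.25]
40.0 [ 0.3   0.9   1.08  0.06  1.87 -1.48] [-0.46 -0.15  2.49  1.51  0.46  2.79]
50.0 [ 0.3   1.02  0.93  0.08  2.06 -1.48] [-0.38 -0.16  2.38  0.88  0.44 -2.83]
flip True
cork [-0.15  0.3   1.83 -0.    1.02  1.54]
blue [-0.77  0.44  1.78 -0.    0.92  0.96]
base [-0.16  0.35  1.88 -0.    0.92  1.25]
0.0 [ 0.33  0.45  1.64 -0.    1.05  1.7 ] [-0.68  0.72  2.49  2.3   1.62 -1.63]
10.0 [0.32 0.55 1.5  0.02 1.26 1.68] [-0.66  0.45  2.56  2.3   1.31 -1.47]
20.0 [0.31 0.66 1.36 0.04 1.47 1.67] None
30.0 [0.31 0.77 1.22 0.05 1.67 1.66] [-0.54 -0.05  2.56  1.98  0.65 -0.9 ]
40.0 [0.3  0.9  1.08 0.06 1.87 1.66] [-0.46 -0.15  2.49  1.51  0.46 -0.35]
50.0 [0.3  1.02 0.93 0.08 2.06 1.67] [-0.38 -0.16  2.38  0.88  0.44  0.31]
```

```bash
cat >> h.py <<'E'
def rep(s=""):
    t=arm.state(); print(s,"t",round(t["time_s"],2),"open",round(t["opening"],4),"gf",round(t["grasp_force"],1),"F",np.round(t["force"],1))
E
python3 - <<'E'
from h import *
x,y,w=P["cork"]; Rm=tool(w,0,True)
x-=.008*np.cos(w); y-=.008*np.sin(w)
g=tcp([x,y,.089],Rm); up=np.array([0,0,.10])
arm.set_gripper(.07,20)
arm.move_pose(g+up*.7,Rm); rep("hover")
arm.line_to(g,.2); arm.set_gripper(.0,20); rep("grip")
arm.line_to(g+up,.3); rep("lift")
bp=tcp([.678,.142,.06],Rm)
arm.line_to(bp+up,.4); arm.line_to(bp,.3); arm.set_gripper(.062); rep("rel")
arm.line_to(bp+up*1.5,.4); arm.set_gripper(.085); rep()
# go to hover clear for picture, then compute orange IK
Rb=tool(P["blue"][2],0,True); arm.move_pose(tcp([*P["blue"][:2],.13],Rb),Rb); rep("blue hover")
for n in("top","scene"): snap(n,n+"1")
x,y,w=P["orange"]; bx,by,bw=P["base"]
for a in np.radians([50,55,60,65,70]):
    Rm=tool(w,-a,True); q1=arm.inverse_kinematics(tcp([x,y,.07],Rm),Rm)
    Rm=tool(bw,np.pi/2-a,True); q2=arm.inverse_kinematics(tcp([bx-.01,by,.135],Rm),Rm)
    print(np.degrees(a).round(),*[None if q is None else np.round(q,2) for q in(q1,q2)])
def crop(f,x,y): return cv2.resize(cv2.imread(f"pics/{f}_raw.png")[y:y+75,x:x+65],None,fx=6,fy=6,interpolation=cv2.INTER_CUBIC)
t=crop("top1",202,162); s=crop("scene1",246,172)
for im,x0,y0 in((t,202,162),(s,246,172)):
    for k in range(65):
        if (x0+k)%10==0: cv2.line(im,(6*k+3,0),(6*k+3,8),(255,)*3,1); cv2.putText(im,str(x0+k),(6*k-8,20),0,.35,(255,)*3,1)
    for k in range(75):
        if (y0+k)%10==0: cv2.line(im,(0,6*k+3),(8,6*k+3),(255,)*3,1); cv2.putText(im,str(y0+k),(9,6*k+6),0,.35,(255,)*3,1)
b=np.hstack([t,s]); b=np.clip(b.astype(float)**.7*255**.3,0,255).astype(np.uint8)
f=np.hstack([cv2.resize(cv2.imread(f"pics/{n}1_raw.png"),(390,150)) for n in("top","scene")])
cv2.imwrite("pics/m1.png",np.vstack([b,f]))
E
```

```text
hover t 2.55 open 0.07 gf 0.0 F [-0.7  0.5 -1. ]
grip t 3.42 open 0.0396 gf 21.1 F [-1.2  1.1  6.3]
lift t 3.9 open 0.0401 gf 20.3 F [-0.4  0.2 -0.9]
rel t 5.35 open 0.0621 gf 0.0 F [-0.2  1.  -0.7]
 t 6.23 open 0.085 gf 0.0 F [ 0.2  0.2 -0.3]
blue hover t 8.01 open 0.0848 gf 0.0 F [0.1 0.7 0.2]
50.0 [0.3  1.03 0.93 0.08 2.05 1.67] [-0.36 -0.14  2.37  0.88  0.43  0.33]
55.0 [0.3  1.09 0.86 0.09 2.14 1.67] [-0.33 -0.12  2.31  0.62  0.48  0.6 ]
60.0 [0.29 1.16 0.79 0.1  2.24 1.67] [-0.3  -0.1   2.25  0.43  0.55  0.79]
65.0 [0.29 1.22 0.72 0.11 2.33 1.68] [-0.27 -0.06  2.19  0.3   0.64  0.93]
70.0 [0.29 1.28 0.65 0.12 2.42 1.69] [-0.24 -0.02  2.13  0.2   0.73  1.04]
```

View pics/m1.png

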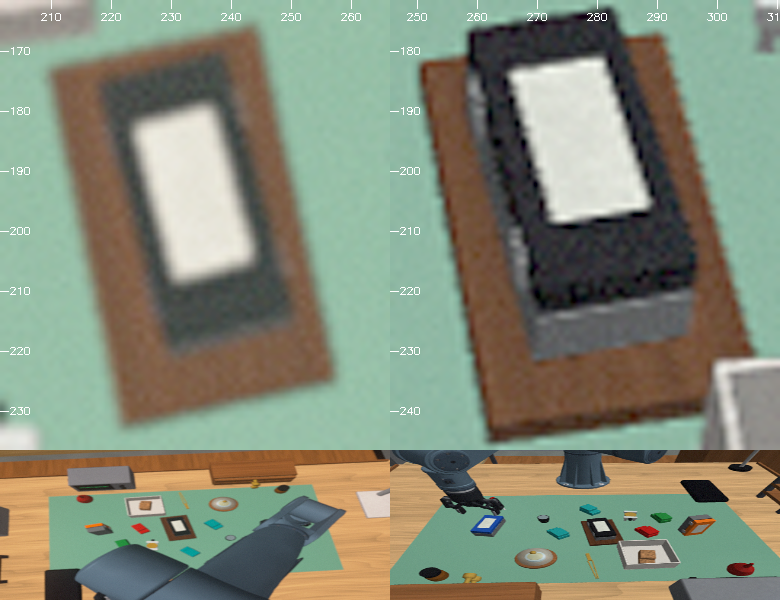

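The brown cork lies in the bin (top thumbnail about (146,506)), and the black lid with its centred white label is now clear. The label centroids give the case poses to sub-pixel precision.

```bash
cat > lab.py <<'E'
from h import *
from scipy.spatial.transform import Rotation as R
D={"top":np.array(P["cam"][:6]),"scene":np.array(P["cam"][6:])}
def toplane(cam,uv,z):
    c=arm.calibration(cam); d=D[cam]; uv=np.atleast_2d(uv)
    r=np.c_[(uv[:,0]-c["cx"])/c["fx"],(uv[:,1]-c["cy"])/c["fy"],np.ones(len(uv))]@(c["rotation"]@R.from_rotvec(d[3:]).as_matrix()).T
    o=c["origin"]+d[:3]; return (o+r*((z-o[2])/r[:,2:]))[:,:2]
def label(f,cam,x,y,w,h,z):
    "white label centre, yaw, size in the plane z"
    im=cv2.imread(f"pics/{f}_raw.png")[y:y+h,x:x+w]; im=cv2.resize(im,None,fx=4,fy=4,interpolation=cv2.INTER_CUBIC)
    m=(im.min(2)>110).astype(np.uint8)
    n,l,st,_=cv2.connectedComponentsWithStats(m); k=1+np.argmax(st[1:,4])
    v,u=np.nonzero(l==k); q=toplane(cam,np.c_[(u+.5)/4-.5+x,(v+.5)/4-.5+y],z)
    (c,s,a)=cv2.minAreaRect((q*1000).astype(np.float32)); e=np.linalg.eigh(np.cov(q.T))[1][:,1]; e=e*np.sign(e[0])
    r=(*q.mean(0).round(4),round(float(np.arctan2(e[1],e[0])),4)); print(f,r,np.round(s,1)); return r
E
python3 - <<'E'
from lab import *
label("top1","top",218,172,32,42,.063); label("scene1","scene",266,178,28,34,.063)
label("top0","top",348,180,26,40,.048); label("scene0","scene",108,170,36,34,.048)
E
```

```text
top1 (np.float64(0.5214), np.float64(0.0372), 0.1702) [73.9 37.8]
scene1 (np.float64(0.5203), np.float64(0.0362), 0.1645) [71.3 36.1]
top0 (np.float64(0.4757), np.float64(-0.2937), -0.1678) [36.6 72.7]
scene0 (np.float64(0.4744), np.float64(-0.2952), -0.1636) [36.1 71.2]
```

Run:
```python
from lab import *
x,y,w=.4750,-.2945,-.166; Rm=tool(w,0,True); g=tcp([x,y,.030],Rm)
arm.move_pose(g+[0,0,.06],Rm); arm.line_to(g,.12); rep("at")
arm.set_gripper(0,40); rep("grip")
arm.line_to(g+[0,0,.15],.2); rep("lift")
X,Y,W=.5208,.0367,.167; R2=tool(W,0,True); p=tcp([X,Y,.093],R2)
arm.line_to(p+[0,0,.08],.2,rot=R2); rep("over")
arm.line_to(p+[0,0,.006],.1); arm.dwell(.2); rep("near"); arm.line_to(p-[0,0,.0005],.02); rep("down")
arm.set_gripper(.075); rep("rel")
arm.line_to(p+[0,0,.09],.25); 
x,y,w=P["orange"]; R3=tool(w,0,True); arm.move_pose(tcp([.55,.36,.32],R3),R3); rep("away")
for n in("top","scene"): snap(n,n+"2")
def crop(f,x,y): return cv2.resize(cv2.imread(f"pics/{f}_raw.png")[y:y+90,x:x+65],None,fx=6,fy=6,interpolation=cv2.INTER_CUBIC)
cv2.imwrite("pics/m2.png",np.hstack([crop("top2",202,152),crop("scene2",246,157)]))
label("top2","top",218,162,34,50,.111); label("scene2","scene",262,158,32,52,.111)
```

```text
at t 9.04 open 0.0848 gf 0.0 F [0.9 0.1 0.7]
grip t 9.41 open 0.0571 gf 44.8 F [-1.2  0.9  6.8]
lift t 10.31 open 0.0575 gf 43.8 F [-0.  -0.2 -3.4]
over t 12.13 open 0.0574 gf 43.7 F [ 0.9  0.  -2. ]
near t 13.22 open 0.0575 gf 43.7 F [ 0.7  0.1 -2.3]
down t 13.7 open 0.0574 gf 45.9 F [-6.2  0.3 12.9]
rel t 14.02 open 0.0749 gf 0.0 F [0.6 0.1 0.1]
away t 15.85 open 0.0753 gf 0.0 F [-0.8  0.5  0.4]
top2 (np.float64(0.5212), np.float64(0.0387), 0.1696) [72.8 36.5]
scene2 (np.float64(0.5201), np.float64(0.0378), 0.1665) [71.4 35.6]
```

View pics/m2.png

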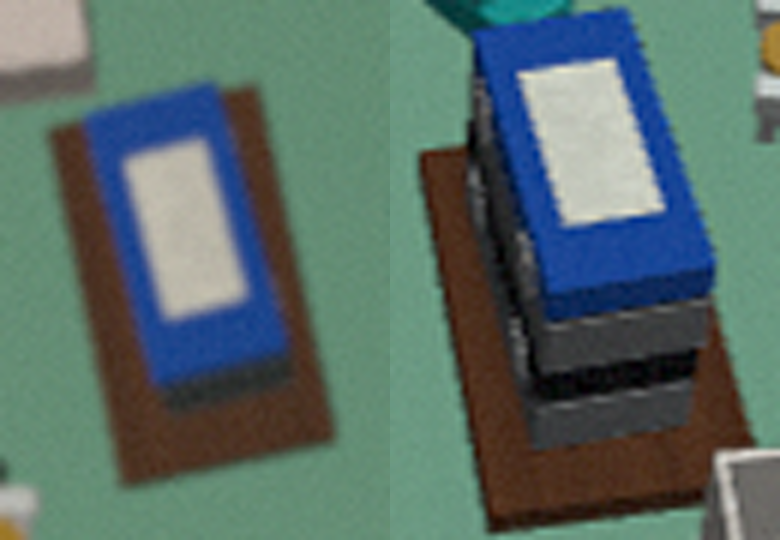

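Blue sits on the black case: label at (0.521, 0.038) against (0.521, 0.037) for the base, yaw equal. Before gripping the orange case, I'll check IK along the whole orange path.

```bash
cat > plan.py <<'E'
from lab import *
a=np.radians(60); x,y,w=P["orange"]; X,Y,W=.5208,.0375,.167
hz=.068; off=hz-.06
g=np.array([x,y,hz]); R1=tool(w,-a,True); R2=tool(W,np.pi/2-a,True)
G2=np.array([X-off*np.cos(W),Y-off*np.sin(W),.111+.024])
pre=tcp(g,R1)-.065*R1[:,2]; pre2=pre+[0,0,.11]
def mids(z,n=6):
    "grasp point path and tilt from orange to the stack, lifted"
    return [((1-s)*g[:2]+s*G2[:2],z,(1-s)*w+s*W,-a+s*np.pi/2) for s in np.linspace(0,1,n)]
E
python3 - <<'E'
from plan import *
f=lambda q:None if q is None else np.round(q,2)
print(f(arm.inverse_kinematics(pre2,R1)),f(arm.inverse_kinematics(pre,R1)),f(arm.inverse_kinematics(tcp(g,R1),R1)))
for xy,z,yw,tl in mids(.25): Rm=tool(yw,tl,True); print(np.degrees(tl).round(),f(arm.inverse_kinematics(tcp([*xy,z],Rm),Rm)))
print(f(arm.inverse_kinematics(tcp(G2,R2),R2)))
# orange label check: intersect scene label pixels with lid plane
im=cv2.imread("pics/scene0_raw.png")[180:220,388:422]; im=cv2.resize(im,None,fx=4,fy=4,interpolation=cv2.INTER_CUBIC)
m=((im.max(2).astype(int)-im.min(2)<45)&(im.min(2)>110)).astype(np.uint8); n,l,st,_=cv2.connectedComponentsWithStats(m); k=1+np.argmax(st[1:,4])
v,u=np.nonzero(l==k); uv=np.c_[(u+.5)/4-.5+388,(v+.5)/4-.5+180]; print(uv.mean(0),st[k])
n=np.array([np.cos(w),np.sin(w)]); A=toplane("scene",uv,0); B=toplane("scene",uv,.1)
t=((np.array([x,y])+.024*n-A)@n)/((B-A)@n); Q=A+t[:,None]*(B-A); lat=(Q-[x,y])@[-n[1],n[0]]
print("label lateral,z",lat.mean().round(4),(.1*t).mean().round(4),cv2.minAreaRect(np.c_[lat,.1*t].astype(np.float32)*1000))
E
```

```text
[0.29 1.15 0.52 0.12 2.52 1.71] [0.29 1.27 0.51 0.11 2.4  1.69] [0.29 1.16 0.79 0.1  2.24 1.67]
-60.0 [0.29 0.94 0.79 0.12 2.45 1.71]
-42.0 [0.23 0.68 1.08 0.03 2.12 1.61]
-24.0 [ 0.16  0.42  1.35 -0.01  1.78  1.54]
-6.0 [ 0.06  0.17  1.63 -0.01  1.45  1.45]
12.0 [-0.09 -0.08  1.89  0.06  1.13  1.29]
30.0 [-0.3  -0.29  2.14  0.31  0.84  0.95]
[-0.3  -0.08  2.24  0.44  0.55  0.78]
[406.34078725 200.97982506] [  29   43   92   87 3544]
label lateral,z -0.0 0.0624 ((0.034918785095214844, 61.295108795166016), (68.97521209716797, 32.06488800048828), 89.93033599853516)
```

Run:
```python
from plan import *
arm.set_gripper(.085)
arm.move_pose(pre2,R1); rep("pre2"); arm.line_to(pre,.2); rep("pre")
arm.line_to(tcp(g,R1),.1); rep("at")
arm.set_gripper(0,50); rep("grip")
arm.line_to(tcp(g,R1)+[0,0,.01],.05); rep("lift1")
arm.line_to(tcp(g,R1)+[0,0,.182],.2); rep("lift")
for n in("top","scene"): snap(n,n+"3")
cv2.imwrite("pics/m3.png",np.hstack([cv2.resize(cv2.imread(f"pics/{n}3_raw.png"),(400,300)) for n in("top","scene")]))
```

```text
pre2 t 17.18 open 0.0851 gf 0.0 F [0.1 1.  0.8]
pre t 17.88 open 0.0847 gf 0.0 F [-0.3  0.4  0. ]
at t 18.68 open 0.0849 gf 0.0 F [0.4 0.1 0.6]
grip t 19.03 open 0.0577 gf 53.7 F [ 1.8 -0.4  3.2]
lift1 t 19.38 open 0.0576 gf 53.6 F [ 0.2 -0.  -2.2]
lift t 20.39 open 0.0575 gf 53.6 F [-0.1  0.4 -3.4]
```

View pics/m3.png

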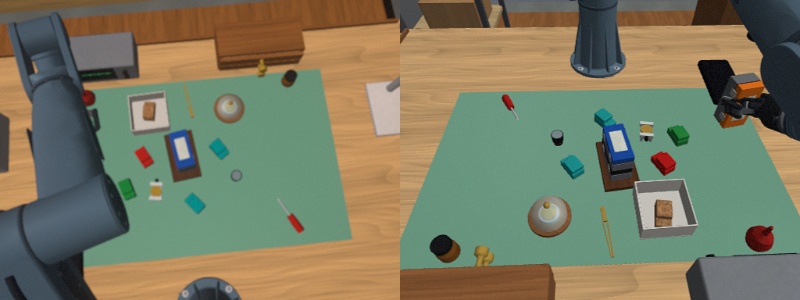

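The orange case is held and still upright. Next I'll turn it over, carry it above the column and look.

Run:
```python
from plan import *
for xy,z,yw,tl in mids(.25,5)[1:]:
    Rm=tool(yw,tl,True); arm.move_pose(tcp([*xy,z],Rm),Rm)
rep("over")
arm.line_to(tcp(G2+[0,0,.015],R2),.12); arm.dwell(.3); rep("near")
for n in("top","scene"): snap(n,n+"4")
def crop(f,x,y): return cv2.resize(cv2.imread(f"pics/{f}_raw.png")[y:y+100,x:x+80],None,fx=5,fy=5,interpolation=cv2.INTER_CUBIC)
cv2.imwrite("pics/m4.png",np.hstack([crop("top4",195,142),crop("scene4",240,140)]))
```

```text
over t 22.38 open 0.0576 gf 53.9 F [ 0.1  0.3 -1.6]
near t 23.67 open 0.0577 gf 53.9 F [-0.7 -0.3 -3.3]
```

View pics/m4.png

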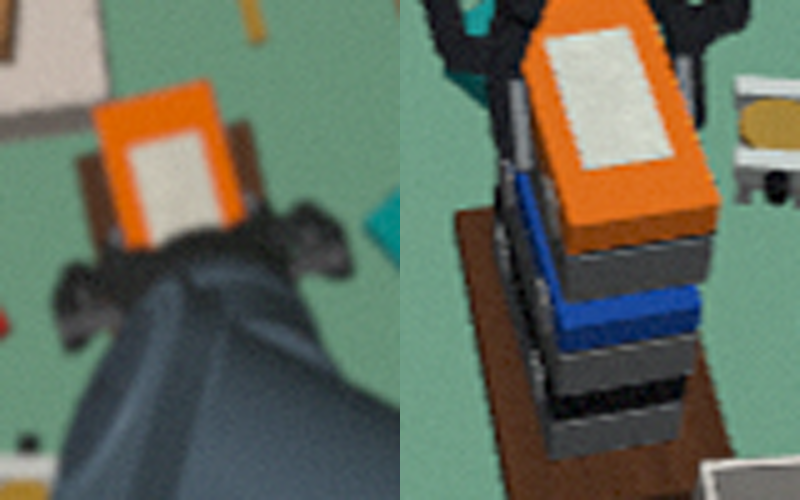

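The orange case is lid up above the column and lined up with it (label at crop (608,97)). I'll lower it until it touches, then check the label.

Run:
```python
from plan import *
label("scene4","scene",264,142,36,36,.174)
p=tcp(G2,R2); f0=arm.state()["force"][2]; z=.012
while z>-.006:
    arm.line_to(p+[0,0,z],.02); df=arm.state()["force"][2]-f0
    if df>2.5: break
    z-=.001
rep(f"contact z={z:.3f} df={df:.1f}")
snap("scene","scene5"); label("scene5","scene",264,146,36,36,.159)
```

```text
scene4 (np.float64(0.5212), np.float64(0.0384), 0.1582) [71.4 35.5]
contact z=-0.000 df=7.9 t 27.07 open 0.0577 gf 55.0 F [-2.4 -0.2  6.1]
scene5 (np.float64(0.5211), np.float64(0.0384), 0.1622) [71.4 35.5]
```

Run:
```python
from plan import *
arm.set_gripper(.08); rep("rel")
p=arm.state()["ee_pos"]; arm.line_to(p-.1*R2[:,2],.15); arm.line_to(p-.1*R2[:,2]+[0,0,.1],.25)
R3=tool(-.5,0,True); arm.move_pose(tcp([.40,-.30,.3],R3),R3); arm.dwell(.3); rep("away")
for n in("top","scene"): snap(n,n+"6")
label("top6","top",215,150,36,50,.159); label("scene6","scene",262,140,36,42,.159)
def crop(f,x,y): return cv2.resize(cv2.imread(f"pics/{f}_raw.png")[y:y+100,x:x+80],None,fx=5,fy=5,interpolation=cv2.INTER_CUBIC)
cv2.imwrite("pics/m6.png",np.hstack([crop("top6",195,142),crop("scene6",240,140)]))
```

```text
rel t 27.48 open 0.0801 gf 0.0 F [-0.6 -0.1 -0.2]
away t 30.41 open 0.0799 gf 0.0 F [-0.3  1.1  0.5]
top6 (np.float64(0.5225), np.float64(0.0393), 0.1687) [72.9 36.1]
scene6 (np.float64(0.521), np.float64(0.0384), 0.1588) [71.3 35.5]
```

View pics/m6.png

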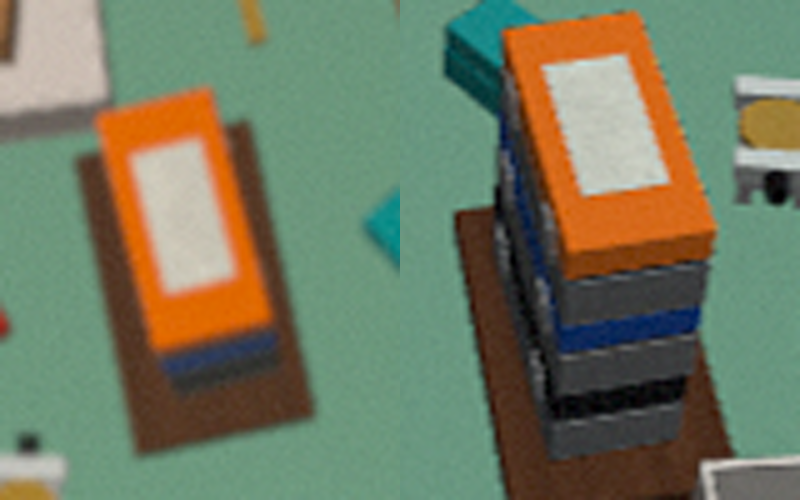

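The column is square and flush in both views (orange label at crop (185,215) and (605,122)), with offsets of about 2 mm. I'm handing it in.

```bash
python3 -c "
from rig import arm
print(arm.finish_job())"
```

```text
the job is handed in; nothing more can be done
None
```

I handed the job in at about 30 s on the robot's clock: the cork is in the bin, and the blue and then the orange case are stacked lids up on the black one, about 2 mm off centre by the camera; no verdict was returned.

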